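# Lay the loose exhaust flanges on their mating pipe pieces

## Task

Get these four joints ready for bolting: set each loose flange flat on top of the standing pipe piece whose flange has the same shape and size, centred on it, with the outlines and any bolt holes lined up, and let go. Set the flanges down rather than dropping them, keep the pipe pieces standing where they are, and leave the flex coupling and the tray of bolts alone.

Things in the scene. Friction and masses are not known exactly. Their poses are not given: they have to be found in the camera images.
- oval_large_flange: Larger loose two-bolt oval flange, plain steel plate 12 mm thick, 105 mm long and 58 mm wide, bore 42 mm, two 11 mm bolt holes 76 mm apart; about 0.31 kg. Lies flat on the bench in the nearer row. Origin: bore centre on the underside. x runs lengthwise through the two bolt holes, y across the 58 mm width, z up. Half a turn gives the same shape.
- oval_small_flange: Smaller loose two-bolt oval flange, plain steel plate 12 mm thick, 78 mm long and 42 mm wide, bore 29 mm, two 9 mm bolt holes 55 mm apart; about 0.17 kg. Lies flat on the bench in the nearer row. Origin: bore centre on the underside. x runs lengthwise through the two bolt holes, y across the 42 mm width, z up. Half a turn gives the same shape.
- square_flange: Loose four-bolt square flange with rounded corners, plain steel plate 12 mm thick, 58 by 58 mm, bore 36 mm, four 9 mm bolt holes in the corners; about 0.21 kg. Lies flat on the bench in the nearer row. Origin: bore centre on the underside. x and y run parallel to its sides, z up. A quarter turn gives the same shape.
- round_flange: Loose round V-band flange without bolt holes, plain steel, 20 mm tall: the lowest 8 mm is a rim of 58 mm diameter with a flat underside, above it a cone narrows to a neck of 47 mm diameter, bore 42 mm; about 0.15 kg. Lies rim down, as it is to be set. Lies flat on the bench in the nearer row. Origin: bore centre on the underside. z up; it looks the same at every turn. Grip it across the rim.
- oval_large_pipe: Pipe piece with the larger two-bolt oval flange, outline and holes as the larger loose oval flange (105 x 58 mm, bolt holes 76 mm apart); pipe 47 mm thick, about 0.85 kg. Same flange at both ends of a short pipe; stands loose in the farther row, 70 mm tall. Origin: bore centre at its foot; flat upper face at z = 70 mm. x runs through the two bolt holes.
- oval_small_pipe: Pipe piece with the smaller two-bolt oval flange, outline and holes as the smaller loose oval flange (78 x 42 mm, bolt holes 55 mm apart); pipe 33 mm thick, about 0.50 kg. Same flange at both ends of a short pipe; stands loose in the farther row, 70 mm tall. Origin: bore centre at its foot; flat upper face at z = 70 mm. x runs through the two bolt holes.
- square_pipe: Pipe piece with the four-bolt square flange, outline and holes as the loose square flange (58 x 58 mm); pipe 40 mm thick, about 0.62 kg. Same flange at both ends of a short pipe; stands loose in the farther row, 70 mm tall. Origin: bore centre at its foot; flat upper face at z = 70 mm. x and y run parallel to the sides of the square.
- round_pipe: Pipe piece with round V-band flanges, its upper rim 58 mm in diameter and flat on top like the loose round flange turned over; pipe 47 mm thick, about 0.55 kg. Same flange at both ends of a short pipe; stands loose in the farther row, 70 mm tall. Origin: bore centre at its foot; flat upper face at z = 70 mm. z up.
- flex_coupling: Bystander: braided steel flex coupling standing on end at one side of the bench, 62 mm in diameter, 100 mm tall, loose, easily knocked over. Origin: centre of its underside. To be left alone.
- bolt_tray: Bystander: small open blue tray of bolts at the other side of the bench, 115 x 85 mm, 32 mm tall, loose. Origin: centre of its underside. To be left alone.
Things that resemble listed ones, but are neither listed nor needed, are in the scene too. Leave any black look-alike of the oval_large_flange alone. What is shaped like the square_flange but pink is not meant.

How it is judged:
By the outcome, as a careful person would: the job done as asked, in the order asked, and still so for the second after the job is handed in, with the robot touching nothing.
It also fails if it takes over 112 s, if anything falls off the work surface, if the arm or the gripper's body presses on something with over 40 N, if the wrist force passes 120 N, or if a joint passes its speed limit or range.

## Robot

A 7-joint arm with a two-finger parallel gripper is mounted at the origin on the work surface. World frame = base frame: x ahead of the robot, y to its left, z up, the work surface at z = 0. Lengths are in m, angles in rad, forces in N, time in s.
With the tool pointing down it reaches from about 0.4 to 0.9 m from the base axis. Payload 5.5 kg.
Tool frame: the origin (TCP) lies at the very end of the fingers, on their centre line; the grasp point (between the pads) lies 19 mm behind it; z points along the fingers, y is the line along which they close (so a half turn about z gives the same grasp; the last joint's range is limited). The gripper opens to 92 mm and grips with 3 to 60 N. Pads are 19 mm wide; open, the fingers measure 130 mm over their backs; the gripper's body (75 mm by 190 mm) begins 47 mm behind the grasp point.
Start: joints at [-0.841, 0.501, -0.427, 1.55, 0.221, 1.138, -0.21], TCP at [0.292, 0.58, 0.227] pointing down, gripper open.
Joint ranges: [-2.88, 2.88], [-0.31, 2.03], [-1.54, 1.56], [0.2, 2.42], [-1.41, 4.55], [0.19, 2.02], [-2.57, 2.57]. Speed limits (rad/s): [2.57, 2.57, 3.14, 3.14, 3.14, 3.14, 3.14].

## Interface

Orientations are given as a unit quaternion [x, y, z, w].
In Python, from bench import robot gives the robot as it stands. The module is installed in compiled form; this text tells all that it offers.
- The arm moves only by the tool drive_tool, never from a script. Its argument "motion" is text: rows parted by semicolons, each of 7 numbers parted by spaces: the turn, a rotation vector about the tool's x, y, z in shares of pi/2 rad (1.0 is pi/2 rad), then the shift along the tool's x, y, z in a scale on which 1.0 is 500 mm, then the closure, from -1 (fully open) to 1 (shut). In form: ax ay az dx dy dz grip; .... A call has 1 to 8 rows; each row is the pose to reach, as a shift and turn from the pose commanded when the call began, along the tool's axes at that moment; what a row does not reach only later rows make up. A row lasts 1/12 s, in which the tool goes at most 41.7 mm and 7.16 degrees, less where a joint would pass 70% of its speed; a pose out of reach is approached as far as the arm can. Shift and turn numbers lie between -1 and 1, and a call with a number outside is refused. A call with a gripper value outside its range is refused whole. The fingers move at their own pace and stop on an object; "newtons" is the grip in N (left out, the last holds). Time passes only in rows, so rows that repeat a pose let the fingers close. It gives the time, the measured TCP pose, the force, the opening and the grip force at its end, in the units of the state.
- robot.sense(): the state, without advancing time (a new reading comes with each control period).
- robot.snapshot(name): name is "scene" or "top" or "wrist"; returns a dict with "color" (384x512x3 uint8, red, green, blue), "z_map" (384x512 float32, m along the optical axis (not along the pixel's ray), 0 where there is no reading), "fx", "fy", "cx", "cy" (pixels), "distortion" ([k1, k2, p1, p2, k3] as OpenCV has them; the pictures are not rectified), "position" and "attitude" of the camera in the world. Camera axes: x right, y up, looking along -z (the intrinsics and any distortion apply to the point x, -y, -z); pixel columns grow to the right and rows downward; lengths in m; the calibration is good to about 2 mm. A picture is of the moment at which its call begins.
- robot.job_done(): hands the job in; it is judged then, once.
The state is a dict: "time_s": time; "q": joint angles; "joint_velocities": joint speeds; "joint_efforts": joint torques, N m; "eef_pos": TCP position; "orientation": TCP orientation; "contact_force": force on the tool from outside, world axes, zero at the start; "torque": the same for the moment, N m; "gripper_width": finger opening in m; "grasp_force": force on a finger pad.
Only numpy, scipy, OpenCV 4.12 (cv2) and the standard library are available. Lean on these libraries where they do the work, as an engineer would, in place of code of your own. Each camera call takes 0.05 s, during which the arm holds its last target. There are 200 camera calls.

## Working session

There is one attempt and no reset: what is moved stays moved. The work goes in short steps, Python scripts to look and compute and a tool call to move; the robot and the scene stay as the last step left them, time stands still between calls to the robot, and variables do not carry over. Pictures are saved under pics/ and viewed, at most 14 in all, crops included, and the job is handed in when it is done.

Besides the shell and the picture viewer there is one more tool, called after ">>>" as name(argument=value, ...), one argument or row to a line, values as JSON. drive_tool: Moves the arm, as the interface text tells. Its arguments: {"type":"object","properties":{"motion":{"type":"string"},"newtons":{"type":"number"}},"required":["motion"]}

```bash
mkdir -p pics; cat > h.py <<'E'
import numpy as np, cv2, pickle
from bench import robot
from scipy.spatial.transform import Rotation as R
def snap(n,f):
    s=robot.snapshot(n); pickle.dump(s,open(f+'.pkl','wb')); cv2.imwrite('pics/'+f+'.png',s['color'][...,::-1]); return s
def world(s,uv,z=None):
    """pixels -> world points; on plane height z, or by the depth map"""
    uv=np.array(uv,float).reshape(-1,2)
    K=np.array([[s['fx'],0,s['cx']],[0,s['fy'],s['cy']],[0,0,1]])
    n=cv2.undistortPoints(uv[:,None],K,np.array(s['distortion'],float))[:,0]
    d=np.c_[n[:,0],-n[:,1],-np.ones(len(n))]
    a=np.array(s['attitude']); M=a if a.shape==(3,3) else R.from_quat(a).as_matrix()
    d=d@M.T; p=np.array(s['position'])
    if z is None: t=s['z_map'][uv[:,1].round().astype(int),uv[:,0].round().astype(int)]
    else: t=(z-p[2])/d[:,2]
    return p+d*np.array(t)[:,None]
E
python3 - <<'E'
from h import *
for n in ['top','scene']:
    s=snap(n,n+'0'); print(n,s['position'],s['attitude'],s['fx'],s['distortion'])
    cv2.imwrite(f'pics/{n}0b.png',cv2.resize(s['color'][...,::-1],(800,600),interpolation=cv2.INTER_CUBIC))
print(robot.sense())
E
```

```text
top [0.33689831 0.01330926 1.00790541] [ 0.03309315 -0.04671693 -0.69799575  0.71380972] 371.6388174775521 [-0.12437304  0.          0.          0.          0.        ]
scene [ 0.92865587 -0.58847269  0.9033369 ] [0.33375283 0.11811423 0.33352129 0.87374002] 425.1855411592085 [0.04217988 0.         0.         0.         0.        ]
{'time_s': 0.1, 'q': array([-0.84077158,  0.50176856, -0.42680615,  1.55132399,  0.22079399,
        1.1382875 , -0.21032785]), 'joint_velocities': array([-5.08367404e-04, -1.31970630e-03, -7.98494573e-04, -1.94673428e-03,
        4.64046399e-05, -1.97686698e-03, -1.45748357e-04]), 'joint_efforts': array([-1.00527334e-02, -5.67864203e+01, -5.83810195e+00, -2.79916477e+01,
       -6.90013776e-02,  2.40085978e-02, -1.84141129e-05]), 'eef_pos': array([0.29228882, 0.57988234, 0.2257818 ]), 'orientation': array([ 2.31292536e-01,  9.72883862e-01, -8.35339034e-04, -2.36949767e-04]), 'contact_force': array([ 0.84031452, -0.13291006, -0.23162325]), 'torque': array([0.00589198, 0.02080101, 0.0222359 ]), 'grasp_force': 0.0, 'gripper_width': 0.0916612475853152}
```

View pics/top0b.png

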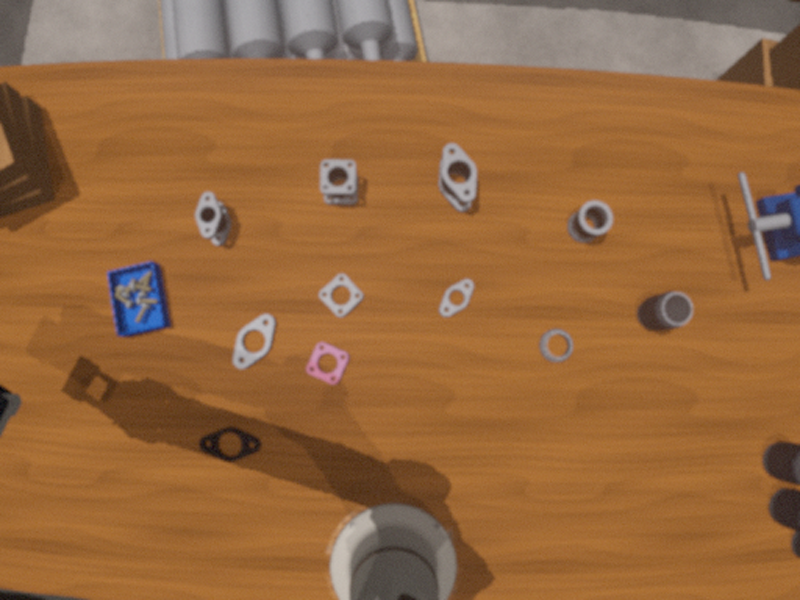

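View pics/scene0b.png

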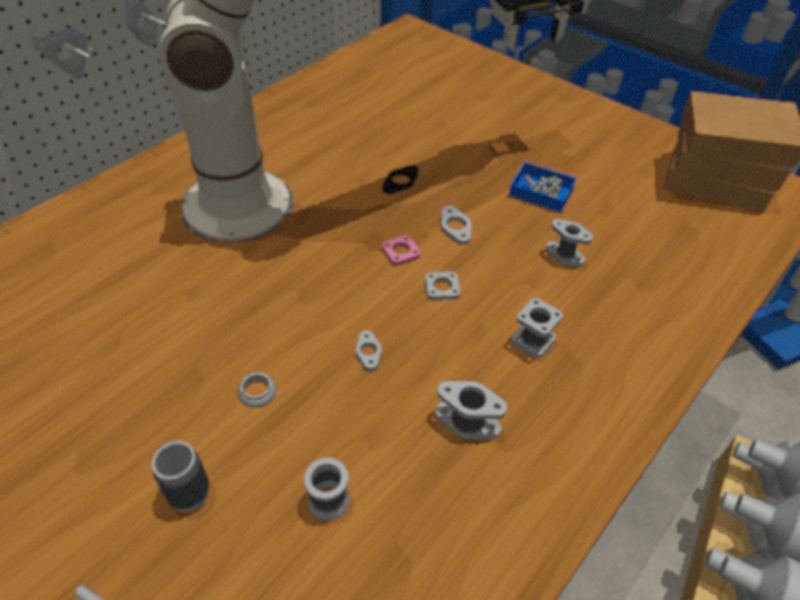

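Top view (800×600 pixels):

| Item | Loose flange | Matching pipe | Look-alike to leave alone |
|---|---|---|---|
| Large oval | silver (254,341) | (459,172) | black (230,444) |
| Square | silver (341,295) | (339,176) | pink (327,363) |
| Small oval | (457,297) | (209,215) | none |
| Round | (556,345) | (595,218) | flex coupling (675,310) |

The bolt tray is at (140,300). Next I'll measure these.

```bash
cat >> h.py <<'E'
def fit(s,uv,z,gray,r=45):
    """outline of the thing at uv with top face at z: centre, sides, long-axis angle in world"""
    H,W=s['z_map'].shape; g=np.stack(np.meshgrid(np.arange(W),np.arange(H)),-1).reshape(-1,2)
    P=world(s,g).reshape(H,W,3); zz=P[...,2]
    hsv=cv2.cvtColor(s['color'],cv2.COLOR_RGB2HSV)
    m=(hsv[...,1]<90)&(hsv[...,2]>60) if gray else (zz>z-.012)&(zz<z+.02)
    w=np.zeros((H,W),bool); u,v=map(int,uv); w[max(v-r,0):v+r,max(u-r,0):u+r]=1; m=(m&w).astype(np.uint8)
    c=max(cv2.findContours(m,cv2.RETR_EXTERNAL,cv2.CHAIN_APPROX_NONE)[0],key=cv2.contourArea)
    f=np.zeros_like(m); cv2.drawContours(f,[c],-1,1,-1); top=np.median(zz[(f>0)&(m>0)])
    X=world(s,c[:,0],z)[:,:2]
    (rx,ry),(a,b),th=cv2.minAreaRect((X*1000).astype(np.float32))
    if a<b: a,b,th=b,a,th+90
    return np.array([rx,ry]).round(1),np.array([a,b]).round(1),round((th+90)%180-90,1),top.round(4)
E
python3 - <<'E'
from h import *
for n,L in [('top',[('OL',254,341,.012,1),('OS',457,297,.012,1),('SQ',341,295,.012,1),('RD',556,345,.008,1),('OLp',459,172,.07,0),('OSp',209,215,.07,0),('SQp',339,176,.07,0),('RDp',595,218,.07,0)]),
 ('scene',[('OL',456,225,.012,1),('OS',369,350,.012,1),('SQ',442,286,.012,1),('RD',257,390,.008,1),('OLp',471,400,.07,0),('OSp',571,230,.07,0),('SQp',540,317,.07,0),('RDp',327,475,.07,0)])]:
    s=pickle.load(open(n+'0.pkl','rb'))
    for k,u,v,z,g in L: print(n,k,*fit(s,(u*.64,v*.64),z,g,26 if n=='top' else 32))
s=pickle.load(open('top0.pkl','rb'))
cv2.imwrite('pics/crop1.png',cv2.resize(s['color'][80:250,110:400,::-1],None,fx=2.7,fy=2.7,interpolation=cv2.INTER_CUBIC))
w=snap('wrist','w0');q=robot.sense(); M=R.from_quat(q['orientation'])
print('cam in tool',M.inv().apply(w['position']-q['eef_pos']),(M.inv()*R.from_quat(w['attitude'])).as_matrix().round(3),w['fx'])
E
```

```text
top OL [375.6 248.3] [103.7  62.2] -11.7 0.0123
top OS [458.9 -99.5] [79.5 42.1] -44.0 0.0118
top SQ [458.2 100.7] [63.5 61.1] 46.3 0.0119
top RD [ 380.2 -276.6] [57.7 55.9] -62.9 0.0125
top OLp [665.  -95.8] [98.9 55.6] 0.5 0.07
top OSp [581.6 322. ] [79.3 42.5] 20.6 0.0705
top SQp [650.8 108.6] [60.1 55.3] 1.3 0.0702
top RDp [ 594.8 -329.1] [59.6 59.4] 17.4 0.0699
scene OL [381.2 248.2] [105.7  59.3] -51.4 0.0108
scene OS [463.6 -99.8] [85.  41.9] -47.9 0.0102
scene SQ [464.7 100.2] [66. 62.] -47.7 0.0108
scene RD [ 383.8 -274.2] [63.3 54.4] -41.8 0.0113
scene OLp [670.2 -94.9] [99.5 62.5] 42.1 0.0691
scene OSp [587.8 319.6] [74.  53.9] 21.1 0.0685
scene SQp [657.2 106.6] [67.1 60.5] -88.8 0.0688
scene RDp [ 598.9 -327.2] [59.2 57. ] -46.0 0.0693
cam in tool [ 0.07147189 -0.00041375 -0.15838377] [[ 0.     0.964  0.265]
 [ 1.    -0.001  0.   ]
 [ 0.001  0.265 -0.964]] 290.06686867618544
```

View pics/crop1.png

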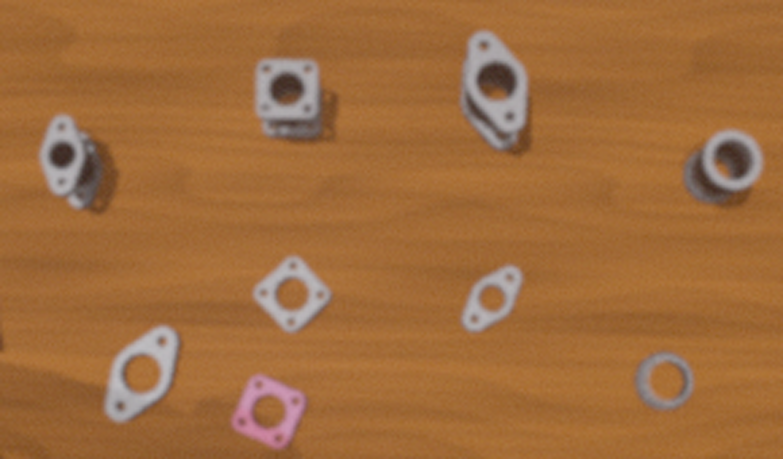

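The crop confirms the choices: silver rather than black or pink. Bolt-hole axes are about −36° for the large flange and +20° for its pipe, −40° and 0° for the small pair, and 45° and 0° for the square. First I'll hover over the large flange with the wrist camera.

```bash
cat >> h.py <<'E'
def go(x,y,z,psi):
    """mm, deg (world angle of tool y): the row to write from the present pose"""
    q=robot.sense(); M=R.from_quat(q['orientation']); p=np.radians(psi)
    T=R.from_matrix(np.array([[-np.sin(p),np.cos(p),0],[np.cos(p),np.sin(p),0],[0,0,-1]]).T)
    rv=(M.inv()*T).as_rotvec(); d=M.inv().apply(np.array([x,y,z])-q['eef_pos']*1000)
    print('ROW',rv.round(4),d.round(1),'deg',np.degrees(np.linalg.norm(rv)).round(1),'n',max(np.linalg.norm(d)/41.7,np.degrees(np.linalg.norm(rv))/7.16).round(1))
E
python3 -c "
from h import *
go(378,248,150,55)"
```

```text
ROW [-0.0014  0.      0.1441] [-225.9 -257.8   76.3] deg 8.3 n 8.4
```

The manual's scale: shifts go in shares of 500 mm and turns go in shares of pi/2 rad. Converting my numbers, -258 mm / 500 = -0.516, -226 mm / 500 = -0.452, 0.144 rad / 1.5708 = 0.0917.

>>> drive_tool(
  motion="0 0 0.0917 -0.452 -0.516 0.152 -1;0 0 0.0917 -0.452 -0.516 0.152 -1;0 0 0.0917 -0.452 -0.516 0.152 -1;0 0 0.0917 -0.452 -0.516 0.152 -1;0 0 0.0917 -0.452 -0.516 0.152 -1;0 0 0.0917 -0.452 -0.516 0.152 -1;0 0 0.0917 -0.452 -0.516 0.152 -1;0 0 0.0917 -0.452 -0.516 0.152 -1",
)

```text
time_s: 0.82
eef_pos: [0.3738, 0.2633, 0.1542]
orientation: [0.301, 0.954, 0.0, 0.0]
contact_force: [1.6, 0.3, -0.6]
gripper_width: 0.0918
grasp_force: 0.0
```

>>> drive_tool(
  motion="0 0 0 0 0 0 -1;0 0 0 0 0 0 -1",
)

```text
time_s: 0.98
eef_pos: [0.3742, 0.2622, 0.154]
orientation: [0.303, 0.953, -0.001, -0.0]
contact_force: [0.0, 1.2, 0.2]
gripper_width: 0.0921
grasp_force: 0.0
```

```bash
cat >> h.py <<'E'
def ortho(s,c,z,name=None,half=90,mmpp=.25):
    """top-down picture of the plane at height z (m) round c (mm); row down = -x world, column right = -y"""
    n=int(half/mmpp); v,u=np.mgrid[-n:n,-n:n]*mmpp
    P=np.stack([c[0]-v,c[1]-u,np.full(v.shape,z*1000)],-1).reshape(-1,3)/1000
    a=R.from_quat(s['attitude']); C=a.inv().apply(P-s['position'])*[1,-1,-1]
    K=np.array([[s['fx'],0,s['cx']],[0,s['fy'],s['cy']],[0,0,1]])
    px=cv2.projectPoints(C,np.zeros(3),np.zeros(3),K,np.array(s['distortion'],float))[0].reshape(2*n,2*n,2).astype(np.float32)
    o=cv2.remap(s['color'],px[...,0],px[...,1],cv2.INTER_CUBIC)
    if name: cv2.imwrite('pics/'+name+'.png',o[...,::-1])
    return o
E
python3 - <<'E'
from h import *
print(robot.sense()['eef_pos'],robot.sense()['orientation'])
s=snap('wrist','w1')
o=ortho(s,(378,248),.012)
cv2.imwrite('pics/w1b.png',np.hstack([cv2.resize(s['color'][...,::-1],(480,360)),cv2.resize(o[...,::-1],(320,320))[:,:]  if 0 else cv2.copyMakeBorder(cv2.resize(o[...,::-1],(320,320)),0,40,0,0,0)]))
print(fit(s,(256,192),.012,1,150))
E
```

```text
[0.37421247 0.26224531 0.15399665] [ 3.03329637e-01  9.52885086e-01 -1.04145644e-03 -2.45195790e-04]
(array([469.2, 193.7]), array([354.6,  68.3]), 54.8, np.float64(0.2371))
```

View pics/w1b.png

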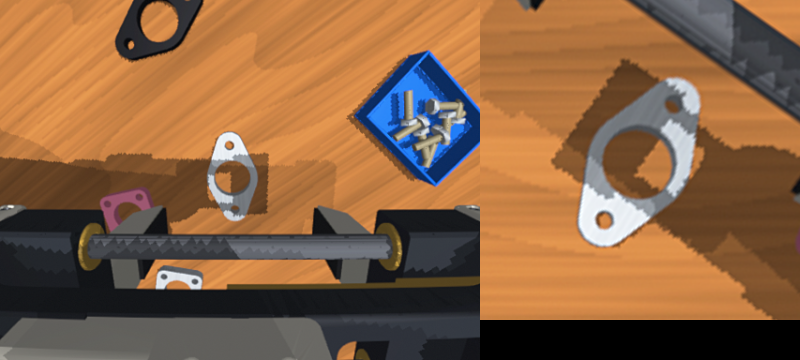

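The wrist view shows the silver flange at (232,178), with the fingers lower down. In the ortho view its bolt holes are 76 mm apart, which matches, with the axis near −30° and the centre near (377,248). I'll place the camera straight above it so obliqueness doesn't skew the measurement.

```bash
cat >> h.py <<'E'
def over(x,y,ztop,psi,h=138):
    """row that brings the wrist camera straight over (x,y), TCP h above ztop"""
    p=np.radians(psi); go(x+71.5*np.sin(p),y-71.5*np.cos(p),ztop+h,psi)
def meas(s,c,z,name,sat=75,half=70):
    """outline and holes in the ortho view, world mm"""
    k=.25; o=ortho(s,c,z,name,half,k); n=int(half/k)
    h=cv2.cvtColor(o,cv2.COLOR_RGB2HSV); m=((h[...,1]<sat)&(h[...,2]>70)).astype(np.uint8)
    m=cv2.medianBlur(m,7)
    cs,hi=cv2.findContours(m,cv2.RETR_CCOMP,cv2.CHAIN_APPROX_NONE)
    W=lambda q:np.array([c[0]-(q[1]-n)*k,c[1]-(q[0]-n)*k])
    i=min([j for j in range(len(cs)) if hi[0][j][3]<0 and cv2.contourArea(cs[j])*k*k>600],key=lambda j:np.linalg.norm(cs[j].mean((0,1))-n))
    M=cv2.moments(cs[i]); r=cv2.minAreaRect(cs[i])
    pc=.5*np.degrees(np.arctan2(2*M['mu11'],M['mu20']-M['mu02']))
    print(name,'centroid',W((M['m10']/M['m00'],M['m01']/M['m00'])).round(1),'area',M['m00']*k*k,'rect c',W(r[0]).round(1),np.array(r[1])*k,'ang',round(-(r[2])+90,1),'axis',round((-pc)%180-90,1))
    for j in range(len(cs)):
        if hi[0][j][3]==i and cv2.contourArea(cs[j])*k*k>12:
            q,d=cv2.minEnclosingCircle(cs[j]); print('  hole',W(cs[j].mean((0,1))).round(1),'d',round(2*d*k,1),'deq',round(2*(cv2.contourArea(cs[j])/np.pi)**.5*k,1))
E
python3 - <<'E'
from h import *
s=pickle.load(open('w1.pkl','rb')); meas(s,(377,248),.012,'m1')
over(377,248.5,12,59.6)
E
```

```text
m1 centroid [376.7 248.7] area 4295.90625 rect c [376.9 248.8] [ 58.67404175 101.311409  ] ang 37.8 axis -31.1
  hole [343.9 268.4] d 9.9 deq 9.2
  hole [375.6 249.5] d 40.9 deq 39.2
  hole [407.9 230.2] d 8.8 deq 7.1
ROW [-0.0001 -0.0002 -0.0827] [-83.   -5.6   4.6] deg 4.7 n 2.0
```

Converted, -83 mm / 500 = -0.166, -5.6 mm / 500 = -0.0112, -0.083 rad / 1.5708 = -0.0528.

>>> drive_tool(
  motion="0 0 -0.0528 -0.166 -0.0112 0.0092 -1;0 0 -0.0528 -0.166 -0.0112 0.0092 -1;0 0 -0.0528 -0.166 -0.0112 0.0092 -1;0 0 -0.0528 -0.166 -0.0112 0.0092 -1;0 0 -0.0528 -0.166 -0.0112 0.0092 -1",
)

```text
time_s: 1.45
eef_pos: [0.4381, 0.215, 0.15]
orientation: [0.26, 0.966, 0.0, -0.0]
contact_force: [-0.2, 0.8, -0.8]
gripper_width: 0.0921
grasp_force: 0.0
```

```bash
python3 - <<'E'
from h import *
s=snap('wrist','w2'); meas(s,(377,248),.012,'m2')
print(s['position'])
go(377,248.5,40,59.6)
E
```

```text
m2 centroid [376.8 248.4] area 4286.8125 rect c [376.8 248.4] [ 59.00550079 100.04393005] ang 81.3 axis -30.9
  hole [344.7 267.7] d 10.1 deq 9.4
  hole [376.8 248.5] d 41.0 deq 40.5
  hole [409.  229.1] d 10.0 deq 9.4
[0.37620082 0.2504208  0.30862293]
ROW [ 0.0006 -0.001   0.0055] [ 69.   -1.7 110.1] deg 0.3 n 3.1
```

Converted, 110 mm / 500 = 0.22, -1.7 mm / 500 = -0.0034, 0.016 rad / 1.5708 = 0.0102.

>>> drive_tool(
  motion="0 0 0.0102 0.138 -0.0034 0.12 -1;0 0 0.0102 0.138 -0.0034 0.22 -1;0 0 0.0102 0.138 -0.0034 0.22 -1;0 0 0.0102 0.138 -0.0034 0.22 -1;0 0 0.0102 0.138 -0.0034 0.22 -1;0 0 0.0102 0.138 -0.0034 0.22 -1",
)

```text
time_s: 2.0
eef_pos: [0.3783, 0.2476, 0.0407]
orientation: [0.267, 0.964, 0.0, 0.0]
contact_force: [-0.4, 0.2, 0.6]
gripper_width: 0.092
grasp_force: 0.0
```

```bash
python3 -c "
from h import *
go(376.8,248.4,4,59)"
```

```text
ROW [ 0.0003  0.     -0.0004] [ 1.7 -0.1 36.7] deg 0.0 n 0.9
```

Converted, 37 mm / 500 = 0.074, 1.5 mm / 500 = 0.003.

>>> drive_tool(
  motion="0 0 0 0.003 0 0.04 -1;0 0 0 0.003 0 0.074 -1;0 0 0 0.003 0 0.074 -1;0 0 0 0.003 0 0.074 -1;0 0 0 0.003 0 0.074 -1",
)

```text
time_s: 2.42
eef_pos: [0.3787, 0.2478, 0.0048]
orientation: [0.269, 0.963, 0.001, 0.001]
contact_force: [0.4, -0.0, 0.9]
gripper_width: 0.0915
grasp_force: 0.0
```

>>> drive_tool(
  motion="0 0 0 0 0 0 1;0 0 0 0 0 0 1;0 0 0 0 0 0 1;0 0 0 0 0 0 1;0 0 0 0 0 0 1;0 0 0 0 0 0 1;0 0 0 0 0 0 1;0 0 0 0 0 0 1",
  newtons=30,
)

```text
time_s: 3.08
eef_pos: [0.3772, 0.2476, 0.0032]
orientation: [0.268, 0.963, 0.0, 0.0]
contact_force: [0.3, 0.2, 2.2]
gripper_width: 0.0568
grasp_force: 30.0
```

```bash
python3 -c "
from h import *
go(376.8,248.4,4,59)
go(590,0,208,110)"
```

```text
ROW [ 0.0007  0.0002 -0.0026] [ 0.7  0.5 -0.8] deg 0.2 n 0.0
ROW [ 6.000e-04  5.000e-04 -8.927e-01] [-310.2 -101.7 -204.8] deg 51.1 n 9.2
```

Converted, -140 mm / 500 = -0.28, -100 mm / 500 = -0.2.

>>> drive_tool(
  motion="0 0 0 0 0 -0.04 1;0 0 0 0 0 -0.12 1;0 0 0 0 0 -0.2 1;0 0 0 0 0 -0.28 1;0 0 0 0 0 -0.28 1;0 0 0 0 0 -0.28 1;0 0 0 0 0 -0.28 1",
)

```text
time_s: 3.67
eef_pos: [0.3761, 0.2463, 0.1422]
orientation: [0.269, 0.963, -0.001, -0.0]
contact_force: [1.0, -1.2, -2.5]
gripper_width: 0.057
grasp_force: 30.0
```

```bash
python3 - <<'E'
from h import *
q=robot.sense(); print(q['eef_pos'],q['gripper_width'],q['grasp_force'])
s=snap('wrist','w3'); e=q['eef_pos']*1000; meas(s,e[:2],e[2]/1000+.009,'m3')
o=cv2.imread('pics/m3.png'); cv2.imwrite('pics/w3b.png',np.hstack([cv2.resize(s['color'][...,::-1],(480,360)),cv2.copyMakeBorder(cv2.resize(o,(320,320)),0,40,0,0,0)]))
over(667,-96,70,110)
E
```

```text
[0.37605262 0.2463271  0.14216239] 0.056972403558489114 29.999358176719397
m3 centroid [398.8 245.6] area 2162.25 rect c [395.1 234.3] [120.73693848  34.23944473] ang 58.9 axis 59.0
  hole [404.2 228.8] d 6.1 deq 4.2
ROW [-0.0024 -0.0028 -0.893 ] [-471.2  -86.3  -67. ] deg 51.2 n 11.6
```

View pics/w3b.png

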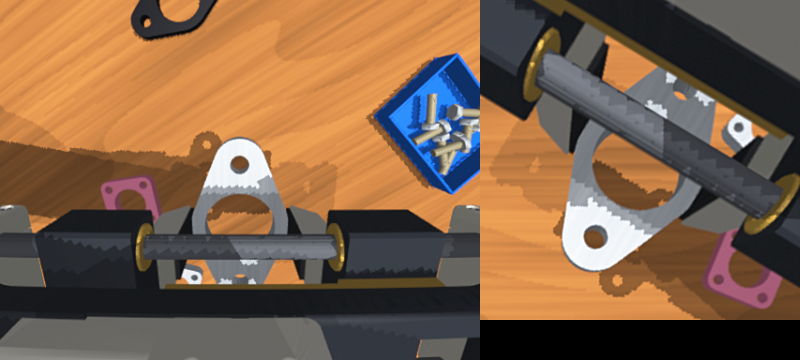

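The flange is held square. The bolt-hole offset puts its centre at the tool's +0.7 mm x, 0 y. Next, over the large oval pipe.

Converted, -471 mm / 500 = -0.942, -86 mm / 500 = -0.172, -0.893 rad / 1.5708 = -0.5685.

>>> drive_tool(
  motion="0 0 0 0 0 -0.134 1;0 0 -0.5685 -0.942 -0.172 -0.134 1;0 0 -0.5685 -0.942 -0.172 -0.134 1;0 0 -0.5685 -0.942 -0.172 -0.134 1;0 0 -0.5685 -0.942 -0.172 -0.134 1;0 0 -0.5685 -0.942 -0.172 -0.134 1;0 0 -0.5685 -0.942 -0.172 -0.134 1;0 0 -0.5685 -0.942 -0.172 -0.134 1",
)

```text
time_s: 4.38
eef_pos: [0.5824, 0.0636, 0.1961]
orientation: [-0.144, 0.99, 0.0, -0.003]
contact_force: [1.0, 1.0, -2.9]
gripper_width: 0.0571
grasp_force: 30.0
```

```bash
python3 -c "
from h import *
over(667,-96,70,110)"
```

```text
ROW [ 0.0013 -0.0055 -0.0594] [-106.8 -172.8  -12.7] deg 3.4 n 4.9
```

Converted, -173 mm / 500 = -0.346, -107 mm / 500 = -0.214, -0.06 rad / 1.5708 = -0.0382.

>>> drive_tool(
  motion="0 -0.0032 -0.0382 -0.214 -0.346 -0.026 1;0 -0.0032 -0.0382 -0.214 -0.346 -0.026 1;0 -0.0032 -0.0382 -0.214 -0.346 -0.026 1;0 -0.0032 -0.0382 -0.214 -0.346 -0.026 1;0 -0.0032 -0.0382 -0.214 -0.346 -0.026 1;0 -0.0032 -0.0382 -0.214 -0.346 -0.026 1;0 -0.0032 -0.0382 -0.214 -0.346 -0.026 1;0 -0.0032 -0.0382 -0.214 -0.346 -0.026 1",
)

```text
time_s: 5.05
eef_pos: [0.7323, -0.0702, 0.208]
orientation: [-0.171, 0.985, 0.002, -0.001]
contact_force: [-0.6, 0.2, -4.0]
gripper_width: 0.0569
grasp_force: 30.0
```

```bash
python3 - <<'E'
from h import *
print(robot.sense()['eef_pos'])
s=snap('wrist','w4'); meas(s,(667,-96),.07,'m4')
E
```

```text
[ 0.73226918 -0.07022068  0.20803143]
m4 centroid [683.7 -86.8] area 6083.03125 rect c [687.8 -89.6] [147.008255    68.08771515] ang 28.4 axis 26.8
  hole [666.9 -95.3] d 40.7 deq 40.1
  hole [723.  -73.4] d 20.3 deq 17.8
```

View pics/m4.png

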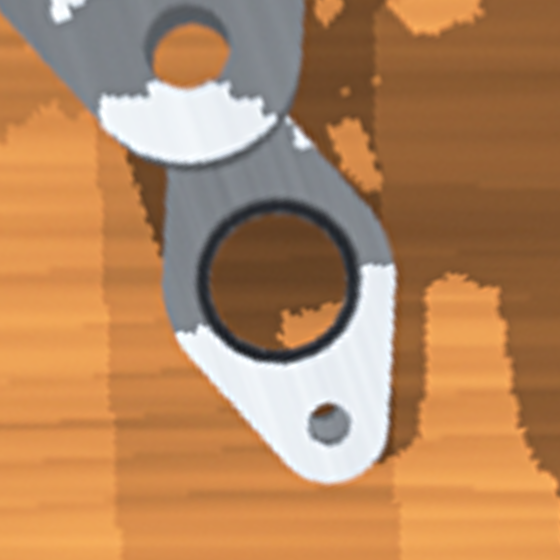

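The held flange hides one end of the pipe's flange. The bore centre is at (278,280), which is (666.9,−95.6) mm, and the free hole is at (329,424), 38 mm out, so the axis is 19.4°.

```bash
python3 -c "
from h import *
go(667.6,-95.4,90,109.4)"
```

```text
ROW [0.0032 0.0007 0.0061] [ 69.9  -3.3 119. ] deg 0.4 n 3.3
```

Converted, 119 mm / 500 = 0.238, -3.3 mm / 500 = -0.0066, 0.006 rad / 1.5708 = 0.0038.

>>> drive_tool(
  motion="0.0019 0.0006 0.0038 0.08 -0.004 0.08 1;0.0019 0.0006 0.0038 0.14 -0.0066 0.15 1;0.0019 0.0006 0.0038 0.14 -0.0066 0.21 1;0.0019 0.0006 0.0038 0.14 -0.0066 0.238 1;0.0019 0.0006 0.0038 0.14 -0.0066 0.238 1;0.0019 0.0006 0.0038 0.14 -0.0066 0.238 1;0.0019 0.0006 0.0038 0.14 -0.0066 0.238 1;0.0019 0.0006 0.0038 0.14 -0.0066 0.238 1",
)

```text
time_s: 5.77
eef_pos: [0.6724, -0.0962, 0.0957]
orientation: [-0.169, 0.986, -0.002, 0.005]
contact_force: [0.3, -0.6, -2.4]
gripper_width: 0.0567
grasp_force: 30.0
```

```bash
python3 -c "
from h import *
go(667.6,-95.4,74.5,109.4)"
```

```text
ROW [-0.0046  0.0087  0.0001] [ 4.5  2.4 21.1] deg 0.6 n 0.5
```

>>> drive_tool(
  motion="0 0 0 0 0 0 1;0 0 0 0 0 0 1;0 0 0 0 0 0 1",
)

```text
time_s: 6.02
eef_pos: [0.6706, -0.0973, 0.094]
orientation: [-0.168, 0.986, -0.001, 0.003]
contact_force: [0.0, -0.2, -2.5]
gripper_width: 0.0571
grasp_force: 30.0
```

```bash
python3 -c "
from h import *
go(667.6,-95.4,74.5,109.4)"
```

```text
ROW [-0.0038  0.0055 -0.0014] [ 2.3  2.9 19.4] deg 0.4 n 0.5
```

Converted, 12 mm / 500 = 0.024, 2.5 mm / 500 = 0.005.

>>> drive_tool(
  motion="0 0 0 0.005 0.005 0.012 1;0 0 0 0.005 0.005 0.024 1;0 0 0 0.005 0.005 0.024 1;0 0 0 0.005 0.005 0.024 1;0 0 0 0.005 0.005 0.024 1;0 0 0 0.005 0.005 0.024 1",
)

```text
time_s: 6.52
eef_pos: [0.6669, -0.096, 0.0809]
orientation: [-0.168, 0.986, -0.001, 0.002]
contact_force: [-0.4, 0.4, -3.3]
gripper_width: 0.0575
grasp_force: 30.0
```

```bash
python3 -c "
from h import *
go(667.6,-95.4,74.5,109.4)"
```

```text
ROW [-0.0031  0.0042 -0.0016] [-0.8  0.3  6.4] deg 0.3 n 0.2
```

Converted, 5 mm / 500 = 0.01, 4 mm / 500 = 0.008, -0.002 rad / 1.5708 = -0.0013.

>>> drive_tool(
  motion="-0.0013 0.0019 0 -0.0016 0.0006 0.004 1;-0.0013 0.0019 0 -0.0016 0.0006 0.008 1;-0.0013 0.0019 0 -0.0016 0.0006 0.01 1;-0.0013 0.0019 0 -0.0016 0.0006 0.01 1;-0.0013 0.0019 0 -0.0016 0.0006 0.01 1",
)

```text
time_s: 6.93
eef_pos: [0.6673, -0.0954, 0.0757]
orientation: [-0.168, 0.986, -0.0, 0.0]
contact_force: [-0.3, 0.0, -3.8]
gripper_width: 0.0566
grasp_force: 30.0
```

```bash
python3 -c "
from h import *
go(667.6,-95.4,73.5,109.4)"
```

```text
ROW [-0.001   0.0007 -0.0015] [-0.3 -0.1  2.2] deg 0.1 n 0.1
```

Converted, 2 mm / 500 = 0.004, 1.4 mm / 500 = 0.0028.

>>> drive_tool(
  motion="0 0 0 -0.0006 0 0.0014 1;0 0 0 -0.0006 0 0.0028 1;0 0 0 -0.0006 0 0.004 1;0 0 0 -0.0006 0 0.004 1;0 0 0 -0.0006 0 0.004 1",
)

```text
time_s: 7.35
eef_pos: [0.6676, -0.0953, 0.0738]
orientation: [-0.168, 0.986, -0.0, 0.001]
contact_force: [0.1, -0.3, -2.5]
gripper_width: 0.0573
grasp_force: 30.0
```

Converted, 0.8 mm / 500 = 0.0016, 0.5 mm / 500 = 0.001.

>>> drive_tool(
  motion="0 0 0 0 0 0.001 1;0 0 0 0 0 0.001 1;0 0 0 0 0 0.0016 1;0 0 0 0 0 0.0016 1",
)

```text
time_s: 7.68
eef_pos: [0.6678, -0.0953, 0.0733]
orientation: [-0.168, 0.986, -0.0, 0.001]
contact_force: [-0.7, -0.2, -1.8]
gripper_width: 0.0571
grasp_force: 30.0
```

Converted, 0.8 mm / 500 = 0.0016, 0.5 mm / 500 = 0.001.

>>> drive_tool(
  motion="0 0 0 0 0 0.001 1;0 0 0 0 0 0.0016 1;0 0 0 0 0 0.0016 1;0 0 0 0 0 0.0016 1",
)

```text
time_s: 8.02
eef_pos: [0.6678, -0.0953, 0.0733]
orientation: [-0.168, 0.986, -0.001, 0.001]
contact_force: [-2.2, 1.5, 6.0]
gripper_width: 0.0568
grasp_force: 30.0
```

Contact. Releasing, then lifting straight up.

Converted, -0.3 mm / 500 = -0.0006.

>>> drive_tool(
  motion="0 0 0 0 0 -0.0006 0.2;0 0 0 0 0 -0.0006 -0.2;0 0 0 0 0 -0.0006 -0.6;0 0 0 0 0 -0.0006 -1;0 0 0 0 0 -0.0006 -1;0 0 0 0 0 -0.0006 -1",
)

```text
time_s: 8.52
eef_pos: [0.6679, -0.0953, 0.0724]
orientation: [-0.168, 0.986, -0.0, 0.001]
contact_force: [0.2, -0.3, -0.2]
gripper_width: 0.079
grasp_force: 0.0
```

Converted, -140 mm / 500 = -0.28, -120 mm / 500 = -0.24.

>>> drive_tool(
  motion="0 0 0 0 0 -0.02 -1;0 0 0 0 0 -0.08 -1;0 0 0 -0.06 0 -0.16 -1;0 0 0 -0.14 0 -0.24 -1;0 0 0 -0.14 0 -0.28 -1;0 0 0 -0.14 0 -0.28 -1;0 0 0 -0.14 0 -0.28 -1",
)

```text
time_s: 9.1
eef_pos: [0.7365, -0.0709, 0.2169]
orientation: [-0.168, 0.986, -0.001, 0.004]
contact_force: [-0.3, -0.1, 0.0]
gripper_width: 0.0917
grasp_force: 0.0
```

```bash
python3 - <<'E'
from h import *
s=snap('wrist','w5'); meas(s,(667,-96),.082,'m5')
over(461,-100,12,50); over(461,-100,12,-130)
E
```

```text
m5 centroid [666.8 -96. ] area 4272.09375 rect c [666.8 -95.9] [99.66424561 58.79272842] ang 41.6 axis 19.4
  hole [667.1 -95.2] d 39.9 deq 39.0
ROW [-3.0000e-04  3.7000e-03  1.0357e+00] [230.9   2.4  63.4] deg 59.3 n 8.3
ROW [-4.3000e-03 -3.0000e-04 -2.1058e+00] [303.8 125.4  62.9] deg 120.7 n 16.9
```

View pics/m5.png

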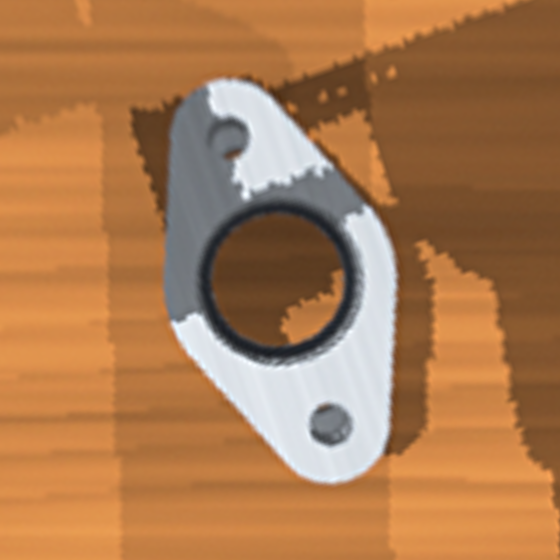

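The large joint is aligned: outlines flush, centre (666.8,−96.0), axis 19.4°. Next, the small oval flange.

Converted, 231 mm / 500 = 0.462, 63 mm / 500 = 0.126, 1.036 rad / 1.5708 = 0.6595.

>>> drive_tool(
  motion="0 0.0019 0.6595 0.462 0.0048 0.126 -1;0 0.0019 0.6595 0.462 0.0048 0.126 -1;0 0.0019 0.6595 0.462 0.0048 0.126 -1;0 0.0019 0.6595 0.462 0.0048 0.126 -1;0 0.0019 0.6595 0.462 0.0048 0.126 -1;0 0.0019 0.6595 0.462 0.0048 0.126 -1;0 0.0019 0.6595 0.462 0.0048 0.126 -1;0 0.0019 0.6595 0.462 0.0048 0.126 -1",
)

```text
time_s: 9.82
eef_pos: [0.5096, -0.1478, 0.1474]
orientation: [0.33, 0.944, -0.001, -0.004]
contact_force: [0.4, 0.2, 1.2]
gripper_width: 0.0919
grasp_force: 0.0
```

Converted, 0.02 rad / 1.5708 = 0.0127.

>>> drive_tool(
  motion="0 0 0.0127 0 0 0 -1;0 0 0.0127 0 0 0 -1;0 0 0.0127 0 0 0 -1;0 0 0.0127 0 0 0 -1",
)

```text
time_s: 10.15
eef_pos: [0.5147, -0.146, 0.1491]
orientation: [0.333, 0.943, -0.0, -0.001]
contact_force: [-0.3, 0.4, -0.2]
gripper_width: 0.0918
grasp_force: 0.0
```

```bash
python3 - <<'E'
from h import *
print(robot.sense()['eef_pos'])
s=snap('wrist','w6'); meas(s,(461,-100),.012,'m6')
go(461,-100,40,50)
E
```

```text
[ 0.51470707 -0.14598244  0.14906627]
m6 centroid [460.6 -99.6] area 2367.34375 rect c [460.6 -99.7] [42.99151993 75.36314392] ang 70.7 axis -39.5
  hole [439.7 -82.4] d 8.2 deq 7.7
  hole [460.5 -99.6] d 28.3 deq 27.8
  hole [ 481.5 -116.9] d 8.0 deq 7.6
ROW [-0.0013 -0.0015  0.0175] [ 70.6   2.  109.2] deg 1.0 n 3.1
```

Converted, 109 mm / 500 = 0.218, 80 mm / 500 = 0.16, 0.01 rad / 1.5708 = 0.0064.

>>> drive_tool(
  motion="0 -0.0006 0.0064 0.08 0.004 0.08 -1;0 -0.0006 0.0064 0.142 0.004 0.16 -1;0 -0.0006 0.0064 0.142 0.004 0.218 -1;0 -0.0006 0.0064 0.142 0.004 0.218 -1;0 -0.0006 0.0064 0.142 0.004 0.218 -1;0 -0.0006 0.0064 0.142 0.004 0.218 -1;0 -0.0006 0.0064 0.142 0.004 0.218 -1;0 -0.0006 0.0064 0.142 0.004 0.218 -1",
)

```text
time_s: 10.87
eef_pos: [0.4638, -0.101, 0.0424]
orientation: [0.34, 0.94, -0.0, 0.002]
contact_force: [-0.2, -1.2, -0.4]
gripper_width: 0.0919
grasp_force: 0.0
```

```bash
python3 -c "
from h import *
go(460.6,-99.6,4,50.4)"
```

```text
ROW [ 0.001   0.0042 -0.0026] [ 3.5 -1.  38.4] deg 0.3 n 0.9
```

Converted, 36.5 mm / 500 = 0.073, 20 mm / 500 = 0.04, 0.002 rad / 1.5708 = 0.0013.

>>> drive_tool(
  motion="0 0.0013 0 0.004 -0.001 0.04 -1;0 0.0013 0 0.004 -0.001 0.073 -1;0 0.0013 0 0.004 -0.001 0.073 -1;0 0.0013 0 0.004 -0.001 0.073 -1;0 0.0013 0 0.004 -0.001 0.073 -1;0 0.0013 0 0.004 -0.001 0.073 -1;0 0.0013 0 0.004 -0.001 0.073 -1",
)

```text
time_s: 11.45
eef_pos: [0.46, -0.0992, 0.005]
orientation: [0.34, 0.941, -0.0, -0.0]
contact_force: [-0.1, 0.5, 0.3]
gripper_width: 0.0918
grasp_force: 0.0
```

```bash
python3 -c "
from h import *
go(460.6,-99.6,4,50.4)"
```

```text
ROW [-0.0001 -0.0002 -0.0019] [-0.6  0.1  1. ] deg 0.1 n 0.0
```

Converted, 0.5 mm / 500 = 0.001, -0.4 mm / 500 = -0.0008.

>>> drive_tool(
  motion="0 0 0 -0.0008 0 0.001 1;0 0 0 -0.0008 0 0.001 1;0 0 0 -0.0008 0 0.001 1;0 0 0 -0.0008 0 0.001 1;0 0 0 -0.0008 0 0.001 1;0 0 0 -0.0008 0 0.001 1;0 0 0 -0.0008 0 0.001 1;0 0 0 -0.0008 0 0.001 1",
  newtons=30,
)

```text
time_s: 12.12
eef_pos: [0.4593, -0.0992, 0.0035]
orientation: [0.34, 0.941, -0.0, -0.001]
contact_force: [0.9, 0.5, 0.5]
gripper_width: 0.0432
grasp_force: 0.3
```

>>> drive_tool(
  motion="0 0 0 0 0 0 1;0 0 0 0 0 0 1",
)

```text
time_s: 12.28
eef_pos: [0.4594, -0.0992, 0.0035]
orientation: [0.34, 0.941, -0.0, -0.001]
contact_force: [0.6, 0.5, -1.4]
gripper_width: 0.0408
grasp_force: 30.0
```

```bash
python3 -c "
from h import *
go(460.6,-99.6,4,50.4)
over(586,321,70,90)"
```

```text
ROW [-0.001  -0.002  -0.0017] [-1.2  0.4 -0.5] deg 0.2 n 0.0
ROW [-3.000e-04 -2.300e-03 -6.928e-01] [ 116.3  449.6 -204.8] deg 39.7 n 12.2
```

Converted, 450 mm / 500 = 0.9, -205 mm / 500 = -0.41, -0.693 rad / 1.5708 = -0.4412.

>>> drive_tool(
  motion="0 0 0 0 0 -0.04 1;0 0 0 0 0 -0.12 1;0 0 0 0 0 -0.2 1;0 0 0 0.02 0.06 -0.28 1;0 -0.0013 -0.4412 0.232 0.9 -0.41 1;0 -0.0013 -0.4412 0.232 0.9 -0.41 1;0 -0.0013 -0.4412 0.232 0.9 -0.41 1;0 -0.0013 -0.4412 0.232 0.9 -0.41 1",
)

```text
time_s: 12.95
eef_pos: [0.5399, 0.0747, 0.1637]
orientation: [0.094, 0.996, -0.0, -0.0]
contact_force: [1.4, -0.5, -2.4]
gripper_width: 0.0409
grasp_force: 30.0
```

```bash
python3 -c "
from h import *
over(586,321,70,90)"
```

```text
ROW [-0.0006 -0.0007 -0.1875] [-69.6 263.9 -44.5] deg 10.7 n 6.6
```

Converted, 264 mm / 500 = 0.528, -70 mm / 500 = -0.14, -0.188 rad / 1.5708 = -0.1197.

>>> drive_tool(
  motion="0 0 -0.1197 -0.14 0.528 -0.09 1;0 0 -0.1197 -0.14 0.528 -0.09 1;0 0 -0.1197 -0.14 0.528 -0.09 1;0 0 -0.1197 -0.14 0.528 -0.09 1;0 0 -0.1197 -0.14 0.528 -0.09 1;0 0 -0.1197 -0.14 0.528 -0.09 1;0 0 -0.1197 -0.14 0.528 -0.09 1;0 0 -0.1197 -0.14 0.528 -0.09 1",
)

```text
time_s: 13.62
eef_pos: [0.6586, 0.3275, 0.2078]
orientation: [-0.001, 1.0, 0.003, -0.0]
contact_force: [-0.9, 0.4, -1.7]
gripper_width: 0.0409
grasp_force: 30.0
```

>>> drive_tool(
  motion="0 0 0 0 0 0 1;0 0 0 0 0 0 1;0 0 0 0 0 0 1",
)

```text
time_s: 13.87
eef_pos: [0.659, 0.3165, 0.2071]
orientation: [0.003, 1.0, -0.001, -0.001]
contact_force: [0.0, -0.3, -2.0]
gripper_width: 0.0407
grasp_force: 30.0
```

```bash
python3 - <<'E'
from h import *
print(robot.sense()['eef_pos'])
s=snap('wrist','w7'); meas(s,(586,321),.07,'m7'); go(586,321,90,90)
E
```

```text
[0.65896581 0.3164981  0.20705384]
m7 centroid [583.3 323.8] area 2368.90625 rect c [583.4 323.8] [43.13866806 75.59031677] ang 74.6 axis 4.2
  hole [583.3 324. ] d 27.6 deq 26.9
ROW [-0.0021 -0.0018 -0.0071] [ 72.9   4.2 117.5] deg 0.4 n 3.3
```

View pics/m7.png

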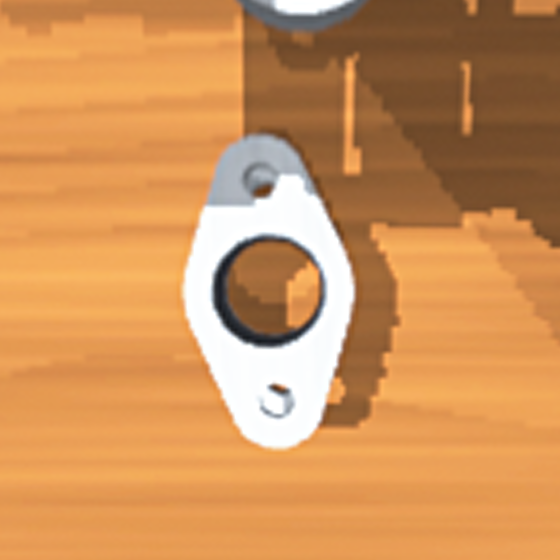

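The whole pipe flange is visible: holes at (261,180) and (277,401), centre (583.3,323.8), axis 4.2°. TCP target is (582.1,323.7) with ψ 94.2°.

```bash
python3 -c "
from h import *
go(582.1,323.7,90,94.2)"
```

```text
ROW [-0.002  -0.0019 -0.0804] [ 76.9   6.9 117.5] deg 4.6 n 3.4
```

Converted, 115 mm / 500 = 0.23, 6.9 mm / 500 = 0.0138, -0.002 rad / 1.5708 = -0.0013.

>>> drive_tool(
  motion="-0.0013 -0.0013 -0.0509 0.08 0.0138 0.08 1;-0.0013 -0.0013 -0.0509 0.154 0.0138 0.15 1;-0.0013 -0.0013 -0.0509 0.154 0.0138 0.21 1;-0.0013 -0.0013 -0.0509 0.154 0.0138 0.23 1;-0.0013 -0.0013 -0.0509 0.154 0.0138 0.23 1;-0.0013 -0.0013 -0.0509 0.154 0.0138 0.23 1;-0.0013 -0.0013 -0.0509 0.154 0.0138 0.23 1;-0.0013 -0.0013 -0.0509 0.154 0.0138 0.23 1",
)

```text
time_s: 14.58
eef_pos: [0.5849, 0.3264, 0.0957]
orientation: [-0.037, 0.999, 0.002, 0.003]
contact_force: [-0.1, 0.3, -2.1]
gripper_width: 0.0409
grasp_force: 30.0
```

>>> drive_tool(
  motion="0 0 0 0 0 0 1;0 0 0 0 0 0 1;0 0 0 0 0 0 1;0 0 0 0 0 0 1",
)

```text
time_s: 14.92
eef_pos: [0.5824, 0.3263, 0.0936]
orientation: [-0.037, 0.999, 0.001, 0.001]
contact_force: [0.7, 0.6, -3.2]
gripper_width: 0.0409
grasp_force: 30.0
```

```bash
python3 -c "
from h import *
go(582.1,323.7,76,94.2)"
```

```text
ROW [0.0021 0.0018 0.0016] [ 0.6 -2.6 17.6] deg 0.2 n 0.4
```

Converted, 16 mm / 500 = 0.032, 12 mm / 500 = 0.024, 0.001 rad / 1.5708 = 0.0006.

>>> drive_tool(
  motion="0.0006 0.0006 0 0 -0.0044 0.012 1;0.0006 0.0006 0 0 -0.0044 0.024 1;0.0006 0.0006 0 0 -0.0044 0.032 1;0.0006 0.0006 0 0 -0.0044 0.032 1;0.0006 0.0006 0 0 -0.0044 0.032 1;0.0006 0.0006 0 0 -0.0044 0.032 1;0.0006 0.0006 0 0 -0.0044 0.032 1",
)

```text
time_s: 15.5
eef_pos: [0.5824, 0.3242, 0.0772]
orientation: [-0.038, 0.999, 0.001, 0.0]
contact_force: [0.8, 0.6, -1.0]
gripper_width: 0.0409
grasp_force: 30.0
```

```bash
python3 -c "
from h import *
go(582.1,323.7,73.5,94.2)"
```

```text
ROW [0.001  0.0004 0.0019] [ 0.3 -0.5  3.7] deg 0.1 n 0.1
```

Converted, 3 mm / 500 = 0.006, 2 mm / 500 = 0.004, 0.002 rad / 1.5708 = 0.0013.

>>> drive_tool(
  motion="0 0 0.0013 0.0006 -0.0008 0.002 1;0 0 0.0013 0.0006 -0.0008 0.004 1;0 0 0.0013 0.0006 -0.0008 0.006 1;0 0 0.0013 0.0006 -0.0008 0.006 1;0 0 0.0013 0.0006 -0.0008 0.006 1;0 0 0.0013 0.0006 -0.0008 0.006 1",
)

```text
time_s: 16.0
eef_pos: [0.582, 0.3236, 0.074]
orientation: [-0.037, 0.999, 0.0, 0.0]
contact_force: [0.2, -0.4, -1.9]
gripper_width: 0.0407
grasp_force: 30.0
```

Converted, 0.8 mm / 500 = 0.0016, 0.5 mm / 500 = 0.001.

>>> drive_tool(
  motion="0 0 0 0 0 0.001 1;0 0 0 0 0 0.0016 1;0 0 0 0 0 0.0016 1;0 0 0 0 0 0.0016 1",
)

```text
time_s: 16.33
eef_pos: [0.5821, 0.3236, 0.0736]
orientation: [-0.037, 0.999, 0.0, 0.0]
contact_force: [-0.8, -1.0, 1.3]
gripper_width: 0.0412
grasp_force: 30.0
```

Converted, 0.3 mm / 500 = 0.0006, 0.2 mm / 500 = 0.0004.

>>> drive_tool(
  motion="0 0 0 0 0 0.0006 1;0 0 0 0 0 0.0006 1;0 0 0 0 0 0.0006 0.6;0 0 0 0 0 0.0004 0.2;0 0 0 0 0 0 -0.3;0 0 0 0 0 0 -0.6;0 0 0 0 0 0 -1;0 0 0 0 0 0 -1",
)

```text
time_s: 17.0
eef_pos: [0.5819, 0.3235, 0.0729]
orientation: [-0.036, 0.999, 0.0, -0.0]
contact_force: [-0.8, -0.1, 0.9]
gripper_width: 0.0628
grasp_force: 0.0
```

Converted, -140 mm / 500 = -0.28, -120 mm / 500 = -0.24.

>>> drive_tool(
  motion="0 0 0 0 0 -0.02 -1;0 0 0 0 0 -0.08 -1;0 0 0 -0.06 0 -0.16 -1;0 0 0 -0.14 0 -0.24 -1;0 0 0 -0.14 0 -0.28 -1;0 0 0 -0.14 0 -0.28 -1;0 0 0 -0.14 0 -0.28 -1",
)

```text
time_s: 17.58
eef_pos: [0.6546, 0.3292, 0.2173]
orientation: [-0.036, 0.999, 0.002, 0.003]
contact_force: [-0.6, -0.3, -1.0]
gripper_width: 0.0918
grasp_force: 0.0
```

```bash
python3 - <<'E'
from h import *
s=snap('wrist','w8'); meas(s,(583,324),.082,'m8')
for p in (45,135): over(461,100,12,p)
E
```

```text
m8 centroid [583.  323.2] area 2354.5 rect c [583.1 323.2] [75.24364471 43.00890732] ang 24.5 axis 4.2
  hole [583.1 324.1] d 27.2 deq 26.3
ROW [0.0025 0.001  0.8581] [ 160.8 -268.6   63.8] deg 49.2 n 7.7
ROW [ 0.0011  0.0024 -0.7127] [ 153.4 -167.7   64. ] deg 40.8 n 5.7
```

View pics/m8.png

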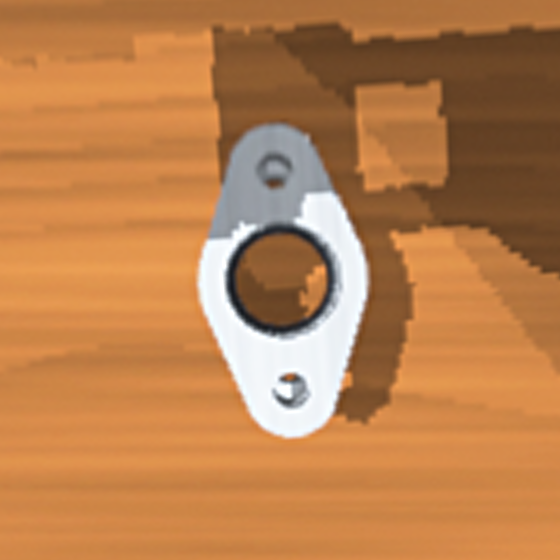

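The small joint is also aligned (583.0,323.2, axis 4.2°). Next, the square flange.

Converted, -168 mm / 500 = -0.336, 153 mm / 500 = 0.306, 0.001 rad / 1.5708 = 0.0006.

>>> drive_tool(
  motion="0.0006 0.0013 -0.4539 0.306 -0.336 0.128 -1;0.0006 0.0013 -0.4539 0.306 -0.336 0.128 -1;0.0006 0.0013 -0.4539 0.306 -0.336 0.128 -1;0.0006 0.0013 -0.4539 0.306 -0.336 0.128 -1;0.0006 0.0013 -0.4539 0.306 -0.336 0.128 -1;0.0006 0.0013 -0.4539 0.306 -0.336 0.128 -1;0.0006 0.0013 -0.4539 0.306 -0.336 0.128 -1;0.0006 0.0013 -0.4539 0.306 -0.336 0.128 -1",
)

```text
time_s: 18.3
eef_pos: [0.5087, 0.1478, 0.1475]
orientation: [-0.382, 0.924, -0.0, -0.003]
contact_force: [0.6, 1.0, 1.0]
gripper_width: 0.0918
grasp_force: 0.0
```

>>> drive_tool(
  motion="0 0 0 0 0 0 -1;0 0 0 0 0 0 -1;0 0 0 0 0 0 -1",
)

```text
time_s: 18.55
eef_pos: [0.5119, 0.1515, 0.1493]
orientation: [-0.384, 0.923, 0.0, -0.0]
contact_force: [-0.1, -0.2, -0.4]
gripper_width: 0.0922
grasp_force: 0.0
```

```bash
python3 - <<'E'
from h import *
print(robot.sense()['eef_pos'])
s=snap('wrist','w9'); meas(s,(461,100),.012,'m9',half=50)
go(461,100,40,135)
E
```

```text
[0.51194648 0.15152705 0.14929575]
m9 centroid [460.1 100.8] area 3350.9375 rect c [460.1 100.8] [59.17136002 58.73337936] ang 44.4 axis 49.4
  hole [432.3 101. ] d 8.2 deq 7.7
  hole [459.9  73.1] d 8.6 deq 7.9
  hole [460.3 128.7] d 8.2 deq 7.5
  hole [460.1 100.7] d 35.2 deq 34.5
  hole [487.9 100.6] d 8.3 deq 7.9
ROW [ 0.0005 -0.0006  0.002 ] [ 72.3  -0.2 109.3] deg 0.1 n 3.1
```

Converted, 109 mm / 500 = 0.218, 80 mm / 500 = 0.16, 0.009 rad / 1.5708 = 0.0057.

>>> drive_tool(
  motion="0 0 0.0057 0.08 0.002 0.08 -1;0 0 0.0057 0.145 0.002 0.16 -1;0 0 0.0057 0.145 0.002 0.218 -1;0 0 0.0057 0.145 0.002 0.218 -1;0 0 0.0057 0.145 0.002 0.218 -1;0 0 0.0057 0.145 0.002 0.218 -1;0 0 0.0057 0.145 0.002 0.218 -1;0 0 0.0057 0.145 0.002 0.218 -1",
)

```text
time_s: 19.27
eef_pos: [0.4622, 0.1009, 0.0422]
orientation: [-0.379, 0.925, -0.0, 0.002]
contact_force: [0.6, -1.0, -0.2]
gripper_width: 0.0917
grasp_force: 0.0
```

Converted, 35 mm / 500 = 0.07, 20 mm / 500 = 0.04.

>>> drive_tool(
  motion="0 0 0 0 0 0.04 -1;0 0 0 0 0 0.07 -1;0 0 0 0 0 0.07 -1;0 0 0 0 0 0.07 -1;0 0 0 0 0 0.07 -1;0 0 0 0 0 0.07 -1",
)

```text
time_s: 19.77
eef_pos: [0.4606, 0.0996, 0.0064]
orientation: [-0.379, 0.925, -0.0, 0.0]
contact_force: [-0.4, 0.1, -0.0]
gripper_width: 0.0918
grasp_force: 0.0
```

```bash
python3 -c "
from h import *
go(460.1,100.8,4,134.6)"
```

```text
ROW [-0.001   0.0004 -0.0013] [-0.5  1.2  2.4] deg 0.1 n 0.1
```

Converted, 2 mm / 500 = 0.004, 1.2 mm / 500 = 0.0024.

>>> drive_tool(
  motion="0 0 0 -0.001 0.0024 0.004 -1;0 0 0 -0.001 0.0024 0.004 -1;0 0 0 -0.001 0.0024 0.004 1;0 0 0 -0.001 0.0024 0.004 1;0 0 0 -0.001 0.0024 0.004 1;0 0 0 -0.001 0.0024 0.004 1;0 0 0 -0.001 0.0024 0.004 1;0 0 0 -0.001 0.0024 0.004 1",
  newtons=30,
)

```text
time_s: 20.43
eef_pos: [0.4589, 0.1003, 0.0032]
orientation: [-0.379, 0.925, -0.0, -0.001]
contact_force: [0.7, -1.1, -0.3]
gripper_width: 0.0575
grasp_force: 30.0
```

>>> drive_tool(
  motion="0 0 0 0 0 0 1;0 0 0 0 0 0 1;0 0 0 0 0 0 1;0 0 0 0 0 0 1",
)

```text
time_s: 20.77
eef_pos: [0.4589, 0.1003, 0.0032]
orientation: [-0.379, 0.925, -0.0, -0.001]
contact_force: [0.4, 0.2, -0.6]
gripper_width: 0.0575
grasp_force: 30.0
```

```bash
python3 -c "
from h import *
go(460.1,100.8,4,134.6)
over(653,107,70,90)"
```

```text
ROW [ 0.0002 -0.0016 -0.0014] [-1.2 -0.5 -0.8] deg 0.1 n 0.0
ROW [-4.00e-04 -1.60e-03  7.77e-01] [-193.7 -181.4 -205.1] deg 44.5 n 8.0
```

Converted, -205 mm / 500 = -0.41, -181 mm / 500 = -0.362, -0.001 rad / 1.5708 = -0.0006.

>>> drive_tool(
  motion="0 0 0 0 0 -0.04 1;0 0 0 0 0 -0.12 1;0 0 0 0 0 -0.2 1;0 0 0 -0.02 -0.02 -0.28 1;0 -0.0006 0.4947 -0.388 -0.362 -0.41 1;0 -0.0006 0.4947 -0.388 -0.362 -0.41 1;0 -0.0006 0.4947 -0.388 -0.362 -0.41 1;0 -0.0006 0.4947 -0.388 -0.362 -0.41 1",
)

```text
time_s: 21.43
eef_pos: [0.6354, 0.1044, 0.1849]
orientation: [-0.135, 0.991, -0.001, -0.001]
contact_force: [0.6, 0.1, -2.6]
gripper_width: 0.0572
grasp_force: 30.0
```

```bash
python3 -c "
from h import *
over(653,107,70,90)"
```

```text
ROW [-0.001  -0.0012  0.2706] [-86.6 -21.4 -23.2] deg 15.5 n 2.2
```

Converted, -87 mm / 500 = -0.174, -23 mm / 500 = -0.046, 0.271 rad / 1.5708 = 0.1725.

>>> drive_tool(
  motion="0 0 0.1725 -0.174 -0.042 -0.046 1;0 0 0.1725 -0.174 -0.042 -0.046 1;0 0 0.1725 -0.174 -0.042 -0.046 1;0 0 0.1725 -0.174 -0.042 -0.046 1;0 0 0.1725 -0.174 -0.042 -0.046 1;0 0 0.1725 -0.174 -0.042 -0.046 1;0 0 0.1725 -0.174 -0.042 -0.046 1;0 0 0.1725 -0.174 -0.042 -0.046 1",
)

```text
time_s: 22.1
eef_pos: [0.7224, 0.1085, 0.2071]
orientation: [-0.003, 1.0, -0.0, -0.001]
contact_force: [0.5, -0.1, -2.5]
gripper_width: 0.0578
grasp_force: 30.0
```

```bash
python3 - <<'E'
from h import *
print(robot.sense()['eef_pos'])
s=snap('wrist','w10'); meas(s,(653,107),.07,'m10',half=50)
go(653,107,90,90)
E
```

```text
[0.72236916 0.10852859 0.20713841]
m10 centroid [653.3 108.2] area 3346.6875 rect c [653.4 108.2] [58.93238449 59.06567001] ang 1.5 axis -54.3
  hole [653.2 108.5] d 34.4 deq 33.9
ROW [-0.0008 -0.0014  0.0066] [ 69.5  -0.9 117.5] deg 0.4 n 3.3
```

View pics/m10.png

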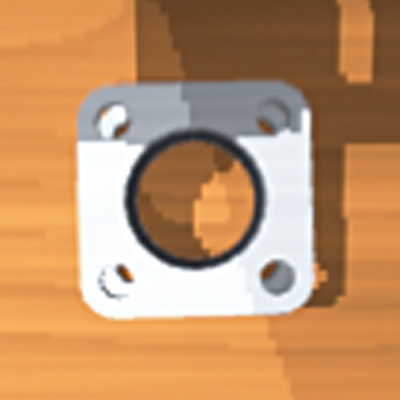

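Pipe square: centre (653.4,108.3), with corner holes at (113,119), (275,117), (116,280) and (277,277), so the turn is 1.1°. TCP target is (652.2,108.3).

```bash
python3 -c "
from h import *
go(652.2,108.3,90,91.1)"
```

```text
ROW [-0.0007 -0.0014 -0.0126] [ 70.3   0.4 117.5] deg 0.7 n 3.3
```

Converted, 115 mm / 500 = 0.23, 105 mm / 500 = 0.21, -0.013 rad / 1.5708 = -0.0083.

>>> drive_tool(
  motion="0 -0.0006 -0.0083 0.08 0.0008 0.08 1;0 -0.0006 -0.0083 0.141 0.0008 0.15 1;0 -0.0006 -0.0083 0.141 0.0008 0.21 1;0 -0.0006 -0.0083 0.141 0.0008 0.23 1;0 -0.0006 -0.0083 0.141 0.0008 0.23 1;0 -0.0006 -0.0083 0.141 0.0008 0.23 1;0 -0.0006 -0.0083 0.141 0.0008 0.23 1;0 -0.0006 -0.0083 0.141 0.0008 0.23 1",
)

```text
time_s: 22.82
eef_pos: [0.6555, 0.1089, 0.0951]
orientation: [-0.009, 1.0, 0.0, 0.003]
contact_force: [0.8, 0.7, -2.2]
gripper_width: 0.0576
grasp_force: 30.0
```

Converted, 10 mm / 500 = 0.02, 5 mm / 500 = 0.01.

>>> drive_tool(
  motion="0 0 0 0 0 0.01 1;0 0 0 0 0 0.02 1;0 0 0 0 0 0.02 1;0 0 0 0 0 0.02 1;0 0 0 0 0 0.02 1;0 0 0 0 0 0.02 1",
)

```text
time_s: 23.32
eef_pos: [0.6531, 0.1086, 0.0825]
orientation: [-0.01, 1.0, -0.0, 0.0]
contact_force: [-1.1, 0.2, -1.9]
gripper_width: 0.0579
grasp_force: 30.0
```

```bash
python3 -c "
from h import *
go(652.2,108.3,75,91.1)"
```

```text
ROW [-0.0005  0.0003 -0.0001] [ 0.9 -0.3  7.5] deg 0.0 n 0.2
```

Converted, 7.5 mm / 500 = 0.015, 6 mm / 500 = 0.012.

>>> drive_tool(
  motion="0 0 0 0.001 -0.0006 0.006 1;0 0 0 0.001 -0.0006 0.012 1;0 0 0 0.001 -0.0006 0.015 1;0 0 0 0.001 -0.0006 0.015 1;0 0 0 0.001 -0.0006 0.015 1;0 0 0 0.001 -0.0006 0.015 1;0 0 0 0.001 -0.0006 0.015 1",
)

```text
time_s: 23.9
eef_pos: [0.6527, 0.1082, 0.075]
orientation: [-0.01, 1.0, -0.0, 0.0]
contact_force: [-0.3, -0.9, -3.1]
gripper_width: 0.0575
grasp_force: 30.0
```

Converted, 1.4 mm / 500 = 0.0028, 0.7 mm / 500 = 0.0014.

>>> drive_tool(
  motion="0 0 0 0 0 0.0014 1;0 0 0 0 0 0.0028 1;0 0 0 0 0 0.0028 1;0 0 0 0 0 0.0028 1;0 0 0 0 0 0.0028 1",
)

```text
time_s: 24.32
eef_pos: [0.6525, 0.1082, 0.0735]
orientation: [-0.01, 1.0, -0.0, 0.0]
contact_force: [0.5, -0.5, -2.6]
gripper_width: 0.0576
grasp_force: 30.0
```

>>> drive_tool(
  motion="0 0 0 0.0006 0 0.001 1;0 0 0 0.0006 0 0.0016 1;0 0 0 0.0006 0 0.0016 1;0 0 0 0.0006 0 0.0016 1;0 0 0 0.0006 0 0.0016 1",
)

```text
time_s: 24.73
eef_pos: [0.6526, 0.1082, 0.0733]
orientation: [-0.009, 1.0, -0.0, 0.0]
contact_force: [-0.7, -0.6, 3.3]
gripper_width: 0.0576
grasp_force: 30.0
```

Converted, 0.2 mm / 500 = 0.0004.

>>> drive_tool(
  motion="0 0 0 0 0 0.0004 1;0 0 0 0 0 0.0004 0.6;0 0 0 0 0 0 0.2;0 0 0 0 0 0 -0.2;0 0 0 0 0 0 -0.6;0 0 0 0 0 0 -1;0 0 0 0 0 0 -1",
)

```text
time_s: 25.32
eef_pos: [0.6521, 0.1082, 0.0723]
orientation: [-0.01, 1.0, -0.0, -0.0]
contact_force: [-0.3, -0.2, 0.1]
gripper_width: 0.0728
grasp_force: 0.0
```

Converted, -140 mm / 500 = -0.28, -120 mm / 500 = -0.24.

>>> drive_tool(
  motion="0 0 0 0 0 -0.02 -1;0 0 0 0 0 -0.08 -1;0 0 0 -0.06 0 -0.16 -1;0 0 0 -0.14 0 -0.24 -1;0 0 0 -0.14 0 -0.28 -1;0 0 0 -0.14 0 -0.28 -1;0 0 0 -0.14 0 -0.28 -1",
)

```text
time_s: 25.9
eef_pos: [0.7249, 0.11, 0.2166]
orientation: [-0.009, 1.0, 0.0, 0.003]
contact_force: [-0.7, -0.6, -0.7]
gripper_width: 0.0918
grasp_force: 0.0
```

```bash
python3 - <<'E'
from h import *
s=snap('wrist','w11'); meas(s,(653,108),.082,'m11',half=50)
over(381,-275,20,60); over(381,-275,20,90); over(381,-275,20,40)
E
```

```text
m11 centroid [653.7 107.7] area 3340.15625 rect c [653.9 107.7] [58.71026611 59.08740234] ang 1.0 axis -71.3
  hole [653.2 108.4] d 33.6 deq 33.0
ROW [4.000e-04 2.000e-03 5.426e-01] [ 287.8 -415.1   55.4] deg 31.1 n 12.2
ROW [-0.0001  0.002   0.019 ] [ 277.5 -379.6   55.4] deg 1.1 n 11.4
ROW [8.000e-04 1.900e-03 8.917e-01] [ 304.1 -433.9   55.4] deg 51.1 n 12.8
```

View pics/m11.png

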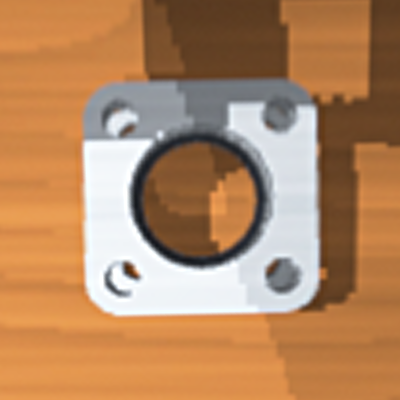

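The square joint is aligned (653.7,107.7, 1.0°). Last is the round flange.

Converted, -380 mm / 500 = -0.76, 278 mm / 500 = 0.556, 0.019 rad / 1.5708 = 0.0121.

>>> drive_tool(
  motion="0 0.0013 0.0121 0.556 -0.76 0.11 -1;0 0.0013 0.0121 0.556 -0.76 0.11 -1;0 0.0013 0.0121 0.556 -0.76 0.11 -1;0 0.0013 0.0121 0.556 -0.76 0.11 -1;0 0.0013 0.0121 0.556 -0.76 0.11 -1;0 0.0013 0.0121 0.556 -0.76 0.11 -1;0 0.0013 0.0121 0.556 -0.76 0.11 -1;0 0.0013 0.0121 0.556 -0.76 0.11 -1",
)

```text
time_s: 26.62
eef_pos: [0.5283, -0.162, 0.1725]
orientation: [-0.0, 1.0, 0.0, -0.003]
contact_force: [-0.1, -1.2, 0.4]
gripper_width: 0.0918
grasp_force: 0.0
```

```bash
python3 -c "
from h import *
over(381,-275,20,90)"
```

```text
ROW [ 0.0003 -0.005   0.0004] [  75.8 -112.9   14.8] deg 0.3 n 3.3
```

Converted, -112 mm / 500 = -0.224, 75 mm / 500 = 0.15, -0.002 rad / 1.5708 = -0.0013.

>>> drive_tool(
  motion="0 -0.0013 0 0.15 -0.224 0.028 -1;0 -0.0013 0 0.15 -0.224 0.028 -1;0 -0.0013 0 0.15 -0.224 0.028 -1;0 -0.0013 0 0.15 -0.224 0.028 -1;0 -0.0013 0 0.15 -0.224 0.028 -1;0 -0.0013 0 0.15 -0.224 0.028 -1;0 -0.0013 0 0.15 -0.224 0.028 -1;0 -0.0013 0 0.15 -0.224 0.028 -1",
)

```text
time_s: 27.28
eef_pos: [0.4577, -0.2712, 0.1601]
orientation: [-0.002, 1.0, 0.0, 0.0]
contact_force: [0.3, 0.1, -0.2]
gripper_width: 0.0914
grasp_force: 0.0
```

```bash
python3 - <<'E'
from h import *
print(robot.sense()['eef_pos'])
s=snap('wrist','w12'); meas(s,(381,-275),.008,'m12',half=50)
go(381,-275,40,90)
E
```

```text
[ 0.45766274 -0.27119496  0.1600783 ]
m12 centroid [ 381.5 -276.4] area 2617.0 rect c [ 381.6 -276.5] [57.75 57.5 ] ang 0.0 axis 21.3
  hole [ 381.5 -276.5] d 41.9 deq 41.4
ROW [0.0002 0.0004 0.0033] [ 76.8  -3.4 120.2] deg 0.2 n 3.4
```

View pics/m12.png

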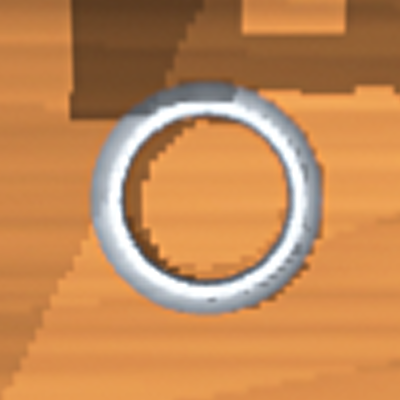

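The ring spans 92–322 px, about 57.7 mm, centred at (381.5,−276.4). I'll descend with the TCP about 1.5 mm above the bench so the pads meet the 8 mm rim.

Converted, 118 mm / 500 = 0.236, -4.8 mm / 500 = -0.0096.

>>> drive_tool(
  motion="0 0 0 0.08 -0.0096 0.08 -1;0 0 0 0.153 -0.0096 0.16 -1;0 0 0 0.153 -0.0096 0.236 -1;0 0 0 0.153 -0.0096 0.236 -1;0 0 0 0.153 -0.0096 0.236 -1;0 0 0 0.153 -0.0096 0.236 -1;0 0 0 0.153 -0.0096 0.236 -1;0 0 0 0.153 -0.0096 0.236 -1",
)

```text
time_s: 28.0
eef_pos: [0.3831, -0.2787, 0.0441]
orientation: [-0.001, 1.0, -0.001, 0.002]
contact_force: [-0.0, 0.3, 0.4]
gripper_width: 0.0918
grasp_force: 0.0
```

Converted, 35 mm / 500 = 0.07, 20 mm / 500 = 0.04.

>>> drive_tool(
  motion="0 0 0 0 0 0.04 -1;0 0 0 0 0 0.07 -1;0 0 0 0 0 0.07 -1;0 0 0 0 0 0.07 -1;0 0 0 0 0 0.07 -1;0 0 0 0 0 0.07 -1;0 0 0 0 0 0.07 -1",
)

```text
time_s: 28.58
eef_pos: [0.3813, -0.2788, 0.0084]
orientation: [-0.0, 1.0, -0.001, 0.001]
contact_force: [0.3, 0.6, -1.4]
gripper_width: 0.0922
grasp_force: 0.0
```

```bash
python3 -c "
from h import *
go(381.5,-276.4,2,90)"
```

```text
ROW [-0.0018  0.002   0.0002] [-0.2  2.4  6.4] deg 0.2 n 0.2
```

Converted, 5.7 mm / 500 = 0.0114, 3 mm / 500 = 0.006, -0.001 rad / 1.5708 = -0.0006.

>>> drive_tool(
  motion="-0.0006 0.0006 0 -0.0004 0.0044 0.006 -1;-0.0006 0.0006 0 -0.0004 0.0044 0.0114 -1;-0.0006 0.0006 0 -0.0004 0.0044 0.0114 -1;-0.0006 0.0006 0 -0.0004 0.0044 0.0114 -1;-0.0006 0.0006 0 -0.0004 0.0044 0.0114 -1;-0.0006 0.0006 0 -0.0004 0.0044 0.0114 -1",
)

```text
time_s: 29.08
eef_pos: [0.3805, -0.2761, 0.0016]
orientation: [-0.0, 1.0, 0.0, -0.0]
contact_force: [0.3, -0.1, 0.3]
gripper_width: 0.0915
grasp_force: 0.0
```

>>> drive_tool(
  motion="0 0 0 0 0 0 1;0 0 0 0 0 0 1;0 0 0 0 0 0 1;0 0 0 0 0 0 1;0 0 0 0 0 0 1;0 0 0 0 0 0 1;0 0 0 0 0 0 1;0 0 0 0 0 0 1",
  newtons=25,
)

```text
time_s: 29.75
eef_pos: [0.3806, -0.276, 0.0017]
orientation: [-0.0, 1.0, 0.0, -0.0]
contact_force: [-0.0, -0.3, -0.5]
gripper_width: 0.0568
grasp_force: 25.0
```

```bash
python3 -c "
from h import *
go(381.5,-276.4,2,90)
over(597,-328,78,90)"
```

```text
ROW [ 0.0004 -0.0007  0.0001] [-0.9 -0.4 -0.3] deg 0.0 n 0.0
ROW [ 0.0004 -0.0007  0.0001] [-287.8  -51.9 -214.6] deg 0.0 n 8.7
```

>>> drive_tool(
  motion="0 0 0 0 0 -0.04 1;0 0 0 0 0 -0.12 1;0 0 0 0 0 -0.2 1;0 0 0 -0.02 0 -0.28 1;0 0 0 -0.576 -0.104 -0.43 1;0 0 0 -0.576 -0.104 -0.43 1;0 0 0 -0.576 -0.104 -0.43 1;0 0 0 -0.576 -0.104 -0.43 1",
)

```text
time_s: 30.42
eef_pos: [0.5504, -0.306, 0.1852]
orientation: [0.0, 1.0, -0.0, -0.0]
contact_force: [0.2, 0.3, -2.3]
gripper_width: 0.0568
grasp_force: 25.0
```

```bash
python3 -c "
from h import *
over(597,-328,78,90)"
```

```text
ROW [-0.     -0.0005 -0.0004] [-118.1  -22.   -30.8] deg 0.0 n 3.0
```

Converted, -118 mm / 500 = -0.236, -31 mm / 500 = -0.062.

>>> drive_tool(
  motion="0 0 0 -0.236 -0.044 -0.062 1;0 0 0 -0.236 -0.044 -0.062 1;0 0 0 -0.236 -0.044 -0.062 1;0 0 0 -0.236 -0.044 -0.062 1;0 0 0 -0.236 -0.044 -0.062 1;0 0 0 -0.236 -0.044 -0.062 1;0 0 0 -0.236 -0.044 -0.062 1;0 0 0 -0.236 -0.044 -0.062 1",
)

```text
time_s: 31.08
eef_pos: [0.6654, -0.328, 0.2149]
orientation: [0.0, 1.0, 0.0, -0.001]
contact_force: [-0.6, -0.5, -1.4]
gripper_width: 0.0566
grasp_force: 25.0
```

```bash
python3 - <<'E'
from h import *
print(robot.sense()['eef_pos'])
s=snap('wrist','w13'); meas(s,(597,-328),.07,'m13',half=50)
go(597,-328,90,90)
E
```

```text
[ 0.6654372  -0.32804445  0.21491152]
m13 centroid [ 596.4 -329.6] area 2687.625 rect c [ 596.3 -329.6] [58.5130806 58.5130806] ang 45.0 axis -78.9
  hole [ 596.2 -330.4] d 39.9 deq 39.3
ROW [ 0.0002 -0.0016 -0.0009] [ 68.5  -0.  125.4] deg 0.1 n 3.4
```

View pics/m13.png

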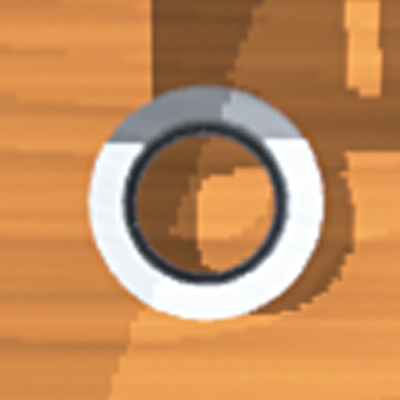

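The pipe rim is centred at (207,203) px, which is (596.3,−329.7), with a 58.5 mm diameter. TCP target is (595.4,−329.7).

Converted, 122 mm / 500 = 0.244, -1.7 mm / 500 = -0.0034, -0.001 rad / 1.5708 = -0.0006.

>>> drive_tool(
  motion="0 -0.0006 0 0.08 -0.0034 0.08 1;0 -0.0006 0 0.14 -0.0034 0.16 1;0 -0.0006 0 0.14 -0.0034 0.22 1;0 -0.0006 0 0.14 -0.0034 0.244 1;0 -0.0006 0 0.14 -0.0034 0.244 1;0 -0.0006 0 0.14 -0.0034 0.244 1;0 -0.0006 0 0.14 -0.0034 0.244 1;0 -0.0006 0 0.14 -0.0034 0.244 1",
)

```text
time_s: 31.8
eef_pos: [0.5997, -0.3299, 0.0962]
orientation: [-0.0, 1.0, -0.001, 0.003]
contact_force: [-0.6, -0.1, -1.0]
gripper_width: 0.0566
grasp_force: 25.0
```

Converted, 11 mm / 500 = 0.022, 5 mm / 500 = 0.01.

>>> drive_tool(
  motion="0 0 0 0 0 0.01 1;0 0 0 0 0 0.022 1;0 0 0 0 0 0.022 1;0 0 0 0 0 0.022 1;0 0 0 0 0 0.022 1;0 0 0 0 0 0.022 1",
)

```text
time_s: 32.3
eef_pos: [0.5971, -0.3294, 0.0822]
orientation: [-0.0, 1.0, 0.0, 0.0]
contact_force: [-0.1, -0.2, -1.3]
gripper_width: 0.0568
grasp_force: 25.0
```

```bash
python3 -c "
from h import *
go(595.4,-329.7,73,90)"
```

```text
ROW [0.0004 0.0004 0.0001] [ 1.7 -0.3  9.2] deg 0.0 n 0.2
```

Converted, 9 mm / 500 = 0.018, 1.3 mm / 500 = 0.0026.

>>> drive_tool(
  motion="0 0 0 0.0026 -0.0006 0.006 1;0 0 0 0.0026 -0.0006 0.012 1;0 0 0 0.0026 -0.0006 0.018 1;0 0 0 0.0026 -0.0006 0.018 1;0 0 0 0.0026 -0.0006 0.018 1;0 0 0 0.0026 -0.0006 0.018 1;0 0 0 0.0026 -0.0006 0.018 1",
)

```text
time_s: 32.88
eef_pos: [0.5959, -0.3297, 0.0733]
orientation: [-0.0, 1.0, 0.0, 0.0]
contact_force: [-0.1, 0.5, -1.9]
gripper_width: 0.0567
grasp_force: 25.0
```

Converted, 1 mm / 500 = 0.002, 0.5 mm / 500 = 0.001.

>>> drive_tool(
  motion="0 0 0 0.0004 0 0.001 1;0 0 0 0.0004 0 0.002 1;0 0 0 0.0004 0 0.002 1;0 0 0 0.0004 0 0.002 1;0 0 0 0.0004 0 0.002 1",
)

```text
time_s: 33.3
eef_pos: [0.5955, -0.3297, 0.0722]
orientation: [-0.0, 1.0, 0.0, 0.0]
contact_force: [-0.4, 0.3, -1.5]
gripper_width: 0.0569
grasp_force: 25.0
```

Converted, 0.7 mm / 500 = 0.0014, 0.5 mm / 500 = 0.001.

>>> drive_tool(
  motion="0 0 0 0 0 0.001 1;0 0 0 0 0 0.0014 1;0 0 0 0 0 0.0014 1;0 0 0 0 0 0.0014 1;0 0 0 0 0 0.0014 1",
)

```text
time_s: 33.72
eef_pos: [0.5956, -0.3297, 0.0717]
orientation: [-0.0, 1.0, 0.0, 0.0]
contact_force: [-0.6, 0.5, 1.4]
gripper_width: 0.0568
grasp_force: 25.0
```

Contact. Releasing.

Converted, 0.3 mm / 500 = 0.0006, 0.1 mm / 500 = 0.0002.

>>> drive_tool(
  motion="0 0 0 0 0 0.0006 1;0 0 0 0 0 0.0006 0.6;0 0 0 0 0 0.0002 0.2;0 0 0 0 0 0 -0.2;0 0 0 0 0 0 -0.6;0 0 0 0 0 0 -1;0 0 0 0 0 0 -1",
)

```text
time_s: 34.3
eef_pos: [0.5954, -0.3296, 0.0711]
orientation: [-0.0, 1.0, 0.0, 0.0]
contact_force: [0.1, 0.5, 0.5]
gripper_width: 0.0724
grasp_force: 0.0
```

Converted, -140 mm / 500 = -0.28, -120 mm / 500 = -0.24.

>>> drive_tool(
  motion="0 0 0 0 0 -0.02 -1;0 0 0 0 0 -0.08 -1;0 0 0 -0.06 0 -0.16 -1;0 0 0 -0.14 0 -0.24 -1;0 0 0 -0.14 0 -0.28 -1;0 0 0 -0.14 0 -0.28 -1;0 0 0 -0.14 0 -0.28 -1",
)

```text
time_s: 34.88
eef_pos: [0.6685, -0.3296, 0.2156]
orientation: [-0.001, 1.0, -0.001, 0.003]
contact_force: [-0.8, 0.4, 0.1]
gripper_width: 0.0919
grasp_force: 0.0
```

```bash
python3 - <<'E'
from h import *
s=snap('wrist','w14'); meas(s,(596,-330),.078,'m14',half=50); o=cv2.imread('pics/m14.png')
t=snap('top','top1')
cv2.imwrite('pics/fin.png',np.hstack([cv2.copyMakeBorder(o,0,200,0,0,0)[:600,:300] if 0 else cv2.copyMakeBorder(cv2.resize(o,(280,280)),0,104,0,0,0),t['color'][...,::-1]]))
E
```

```text
m14 centroid [ 596.6 -330.1] area 2623.28125 rect c [ 596.4 -330.1] [57.45241928 57.98274994] ang 45.0 axis -50.9
  hole [ 596.3 -329.1] d 39.4 deq 38.6
```

View pics/fin.png

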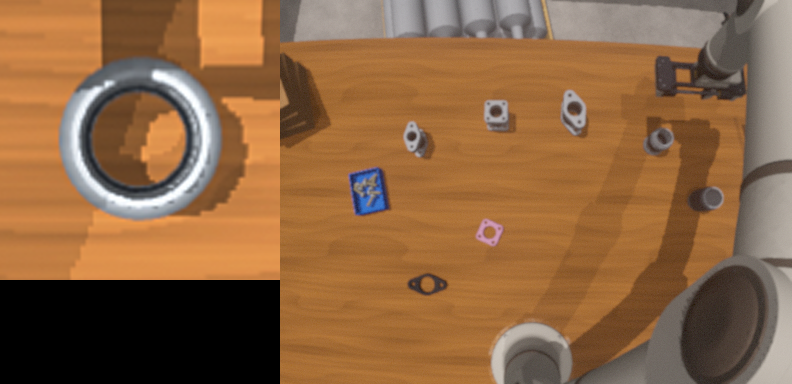

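The round flange is centred at (596.4,−330.1). In the top view all four joints are stacked, and the coupling, tray, pink and black pieces haven't moved. Handing in.

```bash
python3 -c "
from bench import robot
print(robot.job_done())"
```

```text
the job is handed in; nothing more can be done
None
```

All four flanges are set on their matching pipe pieces and let go, each measuring within about 1 mm of centre (bolt holes lined up to about half a degree), with the coupling, tray and look-alikes untouched; the job was handed in at about 35 s, and the hand-in returned no verdict.

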